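# Find and press the hidden lid release of a locked centrifuge

### The arm

A 7-joint arm with a two-finger parallel gripper is mounted at the origin on a cart in front of the work surface, level with it; the furniture and walls round the work are solid. World frame = base frame: x ahead of the robot, y to its left, z up, the work surface at z = 0. Lengths are in m, angles in degrees, forces in N, time in s.
With the tool pointing down it reaches from about 0.425 to 0.875 m from the base axis. Payload 4.7 kg.
Tool frame: the origin (TCP) lies at the very end of the fingers, on their centre line; the grasp point (between the pads) lies 19 mm behind it; z points along the fingers, y is the line along which they close (so a half turn about z gives the same grasp; the last joint's range is limited). The gripper opens to 87 mm and grips with 3 to 60 N. Pads are 19 mm wide; open, the fingers measure 117 mm over their backs; the gripper's body (75 mm by 190 mm) begins 51 mm behind the grasp point.
Start: joints at [-65.942, 18.392, -4.016, 83.108, 1.295, 78.541, -3.26], TCP at [0.257, 0.597, 0.223] pointing down, gripper open.
Joint ranges: [-163.93, 163.93], [-17.29, 119.83], [-79.2, 71.16], [3.27, 140.29], [-89.18, 269.18], [5.43, 117.66], [-154.24, 154.24]. Speed limits (degrees/s): [147.25, 147.25, 180, 180, 180, 180, 180].

### API

Orientations are given as [roll, pitch, yaw] about the fixed x, y, z axes, in that order (R = Rz(yaw) Ry(pitch) Rx(roll)).
In Python, from cell import get_obs, eyes, env gives the robot as it stands.
- The arm moves only by the tool servo_tool, never from a script. Its argument "series" is a list that holds one entry, the list of rows, each a list of 7 numbers: the shift along the tool's x, y, z in units of 300 mm (1.0 is 300 mm), then the turn, a rotation vector about the tool's x, y, z in units of pi rad (1.0 is pi rad), then the opening, from 0 (shut) to 1 (fully open). In form: [[[tx, ty, tz, wx, wy, wz, gripper], ...]]. A call has 1 to 12 rows; each row is the pose to reach, as a shift and turn from the pose commanded when the call began, along the tool's axes at that moment, turning the shorter way round; what a row does not reach only later rows make up. A row lasts 1/12 s, in which the tool goes at most 41.7 mm and 7.16 degrees, less where a joint would pass 70% of its speed; a pose out of reach is approached as far as the arm can. A call with a number of a shift or a turn outside -1 to 1 is refused whole. A call with a gripper value outside its range is refused whole. The fingers move at their own pace and stop on an object; "grip_force" is the grip in N (left out, the last holds). Time passes only in rows, so rows that repeat a pose let the fingers close. It gives the time, the measured TCP pose, the force, the opening and the grip force at its end, in the units of the state.
- get_obs(): the state, without advancing time (a new reading comes with each control period).
- eyes.read_camera(name): name is "scene" or "top" or "wrist"; returns a dict with "frame" (420x560x3 uint8, red, green, blue), "depth" (420x560 float32, m along the optical axis (not along the pixel's ray), 0 where there is no reading), "fx", "fy", "cx", "cy" (pixels), "distortion" ([k1, k2, p1, p2, k3] as OpenCV has them; the pictures are not rectified), "origin" and "rotation" of the camera in the world; the wrist camera has in their place "mount" (4x4, takes a point from camera to tool coordinates, whose origin is the TCP and whose axes are the flange's). Camera axes: x right, y down, z forward; pixel columns grow to the right and rows downward; lengths in m; the calibration is good to about 2 mm. A picture is of the moment at which its call begins: read the wrist's pose just before it.
- env.sign_off(): hands the job in; it is judged then, once.
The state is a dict: "time_s": time; "qpos": joint angles; "joint_velocities": joint speeds; "effort": joint torques, N m; "tool_pos": TCP position; "tool_rot": TCP orientation; "force": force on the tool from outside, world axes, zero at the start; "wrist_torque": the same for the moment, N m; "grip_width": finger opening in m; "grasp_force": force on a finger pad.
Only numpy, scipy, OpenCV 4.12 (cv2) and the standard library are available. Lean on these libraries where they do the work, as an engineer would, in place of code of your own. Each camera call takes 0.05 s, during which the arm holds its last target. There are 200 camera calls.

### The job

The power is off and the small haematocrit centrifuge, the low white instrument with the round dark window in its lid, has stayed locked. Feel along the black rail at the back edge of its case with a fingertip until it dips into the hidden release notch, press the key inside the notch until the lid springs half open, then ease the lid back with a fingertip until it stands upright or beyond. Use touch only: do not grip or force the lid, and leave the loose things round the centrifuge where they stand.

Things in the scene. Friction and masses are not known exactly. Their poses are not given: they have to be found in the camera images.
- centrifuge: white bench centrifuge, immovable, 230 deep (x) x 282 wide (y) x 104 high mm, lid shut. Origin: centre of its underside, on the desk; x points to its back (away from the robot, within 0.12 rad), y to its left, z up. Top of the case: z = 85 mm. Black rail along its back, between white side panels; free desk behind. A timer knob stands 15 mm out of its front (x = -115 mm).
- rail_middle (a point): middle of the black rail's flat upright back face (the plane x = +115 mm of the centrifuge); the face runs 135 mm to either side, along the centrifuge's y, and from z = 22 to 87 mm. The release notch is hidden somewhere along it, in a different place each time, its centre up to 108 mm to either side. Nothing else on the rail dips or gives way.
- release_key (a joint): travel (m) of the black key that is the floor of the notch: 0 at rest, its face 4 mm inside the rail's face; stop at 0.009. Pressed along the centrifuge's -x, towards its front. Notch 46 mm wide, open at the top; key from z = 31 to 85 mm. Sprung: 2 N to start, 5 N at the stop; it comes back by itself. Beyond 0.006 the lid is unlocked.
- lid_edge (a point): middle of the lid's front edge, half-way up the lid's 18 mm thickness, 180 mm from the hinge axis; it moves with the lid. The edge is 262 mm long, along the centrifuge's y.
- lid_hinge (a point): middle of the lid's hinge axis, which runs along the centrifuge's y; at x = +70, z = 89 mm of the centrifuge.
- lid (a joint): opening angle (rad) of the lid: 0 shut and locked, 1.57 upright, stop at 1.8. Once unlocked it rises by itself to about 0.9 (0.8 to 1.1); from there it moves easily (about 1 N at the front edge) and stays where it is left.
- lab_timer: flat white timer, 66 x 66 x 19 mm, loose on the desk to the left of the centrifuge; origin at the centre of its underside.
- petri_dish: petri dish, 63 mm across, 16 mm high, loose on the desk left of the centrifuge near the desk's front; origin at the centre of its underside.
- tape_roll: roll of brown tape lying flat, 111 mm across, 48 mm high, loose on the desk to the right of the centrifuge; origin at the centre of its underside.
- marker_pen: marker pen, 135 mm long, 16 mm thick, loose on the desk to the right of the centrifuge near the desk's front; origin at the centre of its underside.

How it is judged (in metres and radians):
On the way:
1. the release key inside the notch is pressed home (value of joint release_key above 0.0045 m), for 0.05 s.
At the end, for the whole second after the job is handed in: The lid stands open by more than 1.4 rad (80 degrees) and is at rest, and the release key has sprung back (value of joint lid above 1.4 rad and velocity of joint lid between -0.1 and 0.1 rad/s and value of joint release_key below 0.002 m); the robot touches nothing.
It fails at once if the lid is gripped or forced: the fingers bear on it with more than 15 N (contact force between the fingers and lid above 15 N).
It fails at once if a loose thing beside the centrifuge is moved by more than 30 mm (distance of any of lab_timer, petri_dish, tape_roll, marker_pen from where it was at the start of the episode above 0.03 m).
It also fails if it takes over 72 s, if anything falls off the work surface, if the arm or the gripper's body presses on something with over 40 N, if the wrist force passes 120 N, or if a joint passes its speed limit or range.

## Working session

There is one attempt and no reset: what is moved stays moved. The work goes in short steps, Python scripts to look and compute and a tool call to move; the robot and the scene stay as the last step left them, time stands still between calls to the robot, and variables do not carry over. Pictures are saved under pics/ and viewed, at most 10 in all, crops included, and the job is handed in when it is done.

Besides the shell and the picture viewer there is one more tool, called after "Request:" by a JSON object that holds its "method" and its "body". servo_tool: Moves the arm, as the interface text tells. Shifts and turns lie within -1 to 1; 1 stands for 300 mm of shift or pi rad of turn. Its arguments: {"type":"object","properties":{"series":{"type":"array"},"grip_force":{"type":"number"}},"required":["series"]}

```bash
mkdir -p pics; ls
python3 - <<'E'
from cell import get_obs, eyes, env
import cv2, numpy as np
o=get_obs(); print(o)
for n in ["scene","top"]:
    c=eyes.read_camera(n); np.savez(n+".npz",**c)
    cv2.imwrite(f"pics/{n}0.png",c["frame"][:,:,::-1])
    print(n,c["origin"],c["rotation"],c["fx"],c["fy"],c["cx"],c["cy"],c["distortion"])
E
```

```text
pics
{'time_s': 0.0, 'qpos': array([-65.94345261,  18.43664317,  -4.01756674,  83.17457548,
         1.29520786,  78.53988675,  -3.25934364]), 'joint_velocities': array([ 0.01972519, -0.03821276,  0.00945555,  0.04188898,  0.02293358,
       -0.01086454, -0.02027786]), 'effort': array([-5.08877019e-04, -4.91285527e+01, -4.04332392e-01, -3.12533212e+01,
       -6.39488082e-02,  4.37767943e-02,  1.79904182e-04]), 'tool_pos': array([0.25638188, 0.59670731, 0.22149203]), 'tool_rot': array([-1.79894157e+02,  5.28765394e-03,  1.56755829e+02]), 'force': array([ 0.45779471,  0.31667379, -0.25578467]), 'wrist_torque': array([-0.0470751 , -0.02628716, -0.01443407]), 'grasp_force': 0.0, 'grip_width': 0.08692589426321218}
scene [-0.12860924 -0.61517849  0.8458653 ] [-1.30651649e+02 -1.22908239e-01 -4.76204185e+01] 487.20557072705554 487.20557072705554 276.1308518618571 209.96937348248983 [-0.05708518  0.          0.          0.          0.        ]
top [ 0.47521988 -0.02334139  1.12778947] [-1.77010742e+02  1.16881830e-01 -8.85623944e+01] 518.9293854749828 518.9293854749828 282.8696298496324 211.3664150158205 [-0.17021047  0.          0.          0.          0.        ]
```

View pics/top0.png

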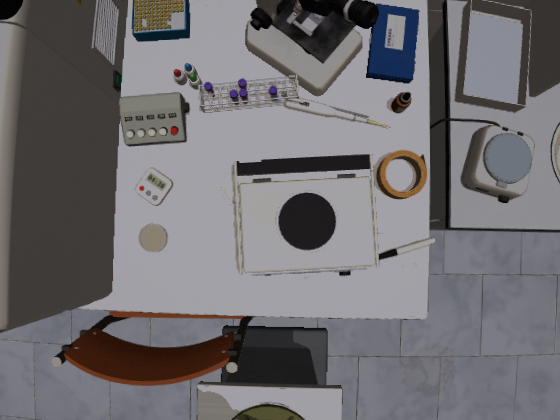

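View pics/scene0.png

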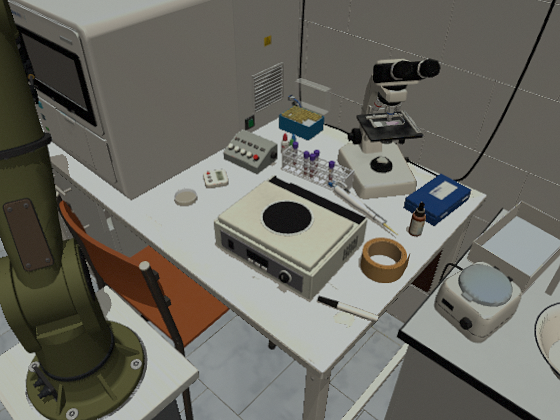

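The top view shows the centrifuge at about px (237–378, 155–272), with the black rail at row ~160. The timer is at (154,187), the dish at (153,238), the tape at (402,174) and the pen at (408,248). Next I'll fit the case pose from depth.

```bash
cat > h.py <<'E'
import numpy as np, cv2
from scipy.spatial.transform import Rotation as R
def cloud(c):
    K=np.array([[c["fx"],0,c["cx"]],[0,c["fy"],c["cy"]],[0,0,1.]])
    h,w=c["depth"].shape; u,v=np.meshgrid(np.arange(w),np.arange(h))
    p=cv2.undistortPoints(np.stack([u,v],-1).reshape(-1,1,2).astype(float),K,np.array(c["distortion"]))[:,0]
    d=c["depth"].reshape(-1,1); P=np.hstack([p*d,d])
    Rm=c["rotation"]; Rm=np.array(Rm); Rm=R.from_euler("xyz",Rm,degrees=True).as_matrix() if Rm.size==3 else Rm
    W=P@Rm.T+c["origin"]; W[d[:,0]==0]=np.nan
    return W.reshape(h,w,3)
E
python3 - <<'E'
from h import *
c=dict(np.load("top.npz")); W=cloud(c); f=c["frame"].astype(int)
for n,(u,v) in dict(desk=(200,290),lid=(260,200),rail=(300,165),rail2=(350,161),timer=(154,187),dish=(153,238),tape=(402,158),pen=(408,248),case=(240,262),rack=(250,95),pip=(365,122),cab=(60,150),micro=(320,80)).items(): print(n,W[v,u].round(3))
z=W[...,2]; x=W[...,0]; y=W[...,1]
m=(abs(x-.5)<.16)&(abs(y)<.21)&(z>.06)&(z<.13)
n,l,s,_=cv2.connectedComponentsWithStats(m.astype(np.uint8)); k=1+s[1:,4].argmax(); m=l==k
P=W[m]; print("n",m.sum(), np.percentile(P[:,2],[1,25,50,75,99]).round(3))
r=cv2.minAreaRect(P[:,:2].astype(np.float32)); print(r, cv2.boxPoints(r).round(4))
dark=m&(f.sum(-1)<120)&(x>.56); 
rr=cv2.minAreaRect(W[dark][:,:2].astype(np.float32)); print("rail",rr,cv2.boxPoints(rr).round(4),np.percentile(W[dark][:,2],[5,50,95]))
# obstacle max heights on coarse grid
for X in np.arange(.85,-.25,-.1):
    print(f"{X:.2f}",[ (lambda q: round(float(np.nanmax(q)),2) if np.isfinite(q).any() else None)(z[(abs(x-X)<.05)&(abs(y-Y)<.05)]) if ((abs(x-X)<.05)&(abs(y-Y)<.05)).any() else None for Y in np.arange(.7,-.45,-.1)])
c2=dict(np.load("scene.npz")); W2=cloud(c2); q=W2[100:230,70:220].reshape(-1,3); 
for p in [(180,60),(180,150),(100,30),(60,200),(110,130)]: print("scene",p,W2[p[1],p[0]].round(3))
E
```

```text
desk [ 0.358  0.157 -0.002]
lid [0.55  0.026 0.106]
rail [nan nan nan]
rail2 [ 0.635 -0.153  0.088]
timer [0.579 0.262 0.015]
dish [0.468 0.26  0.015]
tape [ 0.657 -0.278  0.011]
pen [ 0.461 -0.291  0.018]
case [0.426 0.063 0.09 ]
rack [0.79  0.06  0.005]
pip [ 0.737 -0.196  0.001]
cab [0.608 0.345 0.319]
micro [ 0.815 -0.092  0.047]
n 15959 [0.082 0.092 0.104 0.106 0.11 ]
((0.5233501195907593, -0.06635841727256775), (0.23619920015335083, 0.28385114669799805), 4.565143585205078) [[ 0.3943  0.0657]
 [ 0.4169 -0.2172]
 [ 0.6524 -0.1984]
 [ 0.6298  0.0845]]
rail ((0.5991498827934265, -0.06015060842037201), (0.08142347633838654, 0.26782476902008057), 4.025384902954102) [[ 0.5491  0.0706]
 [ 0.5679 -0.1966]
 [ 0.6492 -0.1909]
 [ 0.6304  0.0763]] [0.08454906 0.08785454 0.09192865]
0.85 [None, None, None, 0.47, 0.47, 0.07, 0.09, 0.35, 0.41, 0.4, 0.04, 0.05]
0.75 [None, None, None, 0.53, 0.55, 0.07, 0.09, 0.09, 0.4, 0.02, 0.1, 0.07]
0.65 [None, None, None, 0.49, 0.48, 0.06, 0.09, 0.09, 0.1, 0.11, 0.05, 0.09]
0.55 [None, None, None, 0.49, 0.48, 0.02, 0.11, 0.11, 0.11, 0.11, 0.05, 0.07]
0.45 [None, None, None, 0.48, 0.48, 0.02, 0.11, 0.11, 0.11, 0.11, 0.02, 0.02]
0.35 [None, None, None, 0.48, 0.48, 0.01, 0.08, 0.08, 0.01, 0.01, 0.01, None]
0.25 [None, None, 0.08, 0.08, 0.02, 0.06, 0.08, None, None, None, None, None]
0.15 [-0.7, -0.71, 0.08, 0.08, 0.09, 0.09, 0.08, 0.02, 0.01, 0.01, -0.7, -0.7]
0.05 [-0.71, -0.71, -0.71, -0.71, -0.71, 0.01, 0.02, 0.03, 0.02, 0.0, -0.71, -0.71]
-0.05 [-0.71, -0.71, -0.71, -0.71, -0.7, -0.61, None, None, -0.62, -0.61, -0.71, -0.7]
-0.15 [-0.71, -0.7, -0.71, -0.7, -0.71, None, None, None, None, -0.71, -0.7, -0.7]
scene (180, 60) [0.57  0.347 0.341]
scene (180, 150) [0.53  0.346 0.091]
scene (100, 30) [0.376 0.352 0.47 ]
scene (60, 200) [0.203 0.434 0.061]
scene (110, 130) [0.342 0.348 0.24 ]
```

Run:
```python
from h import *
for n in ["top","scene"]:
    c=dict(np.load(n+".npz")); W=cloud(c); P=W.reshape(-1,3); P=P[np.isfinite(P).all(1)]
    q=P[(P[:,2]>.12)&(P[:,0]>.66)&(P[:,0]<1)&(abs(P[:,1]+.07)<.3)]
    print(n,"micro",[ (Z,q[(abs(q[:,2]-Z)<.05)].min(0).round(3).tolist()) for Z in (.17,.27,.37) if (abs(q[:,2]-Z)<.05).any()])
    for (lo,hi,d) in ((.08,.095,"rail"),):
        a=np.deg2rad(4.3); o=np.array([.5234,-.0664]); M=np.array([[np.cos(a),np.sin(a)],[-np.sin(a),np.cos(a)]])
        L=(P[:,:2]-o)@M.T; k=(P[:,2]>.075)&(P[:,2]<.12)&(abs(L[:,0])<.16)
        bins=np.arange(-.13,.1301,.01); b=[];f=[]
        for y in bins:
            s=L[k&(abs(L[:,1]-y)<.005)]; b.append(np.sort(s[:,0])[-3]); f.append(np.sort(s[:,0])[3])
        b=np.array(b);f=np.array(f)
        for g,v in(("back",b),("front",f)):
            p=np.polyfit(bins,v,1); print(g,p.round(4),"slope deg",np.rad2deg(p[0]).round(2),((v-np.polyval(p,bins))*1e3).round(1).tolist())
        ys=[]; 
        for x in np.arange(-.1,.1,.02):
            s=L[k&(abs(L[:,0]-x)<.01),1]; s=s[abs(s)<.17]; ys.append((s.min(),s.max()))
        print("sides",np.median(ys,0))
```

```text
top micro [(0.17, [0.806, -0.149, 0.12]), (0.27, [0.847, -0.059, 0.221]), (0.37, [0.793, -0.157, 0.321])]
back [-0.0166  0.1159] slope deg -0.95 [-0.7, -0.4, -0.8, -0.8, -0.3, 0.6, -0.8, -0.3, 0.4, 0.7, -0.8, 0.3, 0.6, 1.1, 0.0, 0.8, 1.5, 1.0, 0.9, 1.7, 2.0, 0.9, -2.4, -1.5, -1.3, -2.5, 0.2]
front [-0.0048 -0.1119] slope deg -0.27 [1.9, 0.6, -0.8, -0.3, -0.0, -1.0, -0.5, -0.1, 0.4, -1.0, -0.3, 0.5, 0.5, -0.6, -0.1, 0.6, -0.5, -0.3, 0.2, 0.5, -0.6, -0.1, 0.5, 0.8, -0.6, -0.1, 0.4]
sides [-0.14133466  0.14151815]
scene micro [(0.17, [0.803, -0.174, 0.133]), (0.27, [0.842, -0.13, 0.22]), (0.37, [0.79, -0.199, 0.32])]
back [-0.0184  0.1131] slope deg -1.06 [-3.4, -4.0, -0.2, -0.4, -0.5, 1.1, 1.6, 2.8, -0.3, 0.5, -0.3, 0.7, 2.4, 1.2, 1.2, 0.9, 0.6, 1.5, 1.7, -0.0, 1.4, 0.7, -2.5, -3.3, -2.1, -3.1, 1.5]
front [-0.0037 -0.1144] slope deg -0.21 [0.4, 0.2, -0.2, -0.1, -0.4, 0.5, 0.4, -0.6, -0.3, 0.2, -0.5, 0.9, 0.5, -0.5, -0.8, 0.1, -0.1, -0.0, -0.6, 0.2, -0.3, 0.2, 0.1, 0.4, -0.1, 0.4, -0.1]
sides [-0.1436123   0.12839493]
```

Request:
{"method": "servo_tool", "body": {"series": [[[0,0,-0.3,0,0,0,0],[0,-0.2,-0.6,0,0,0,0],[0,-0.4,-0.85,0,0,0,0],[0,-0.55,-0.93,0,0,0,0],[0,-0.55,-0.93,0,0,0,0],[0,-0.55,-0.93,0,0,0,0],[0,-0.55,-0.93,0,0,0,0],[0,-0.55,-0.93,0,0,0,0],[0,-0.55,-0.93,0,0,0,0]]]}}

```text
time_s: 0.85
tool_pos: [0.1903, 0.4433, 0.5102]
tool_rot: [179.3, -0.0, 156.8]
force: [0.3, 0.6, 1.1]
grip_width: 0.0353
grasp_force: 0.0
```

Depth from both cameras shows the rail receding by 3–4 mm at y ≈ +0.09…+0.12, so the notch is probably near the left end. Touch will confirm this. Yaw is about 4.55°. I'll swing round above the cabinet.

Request:
{"method": "servo_tool", "body": {"series": [[[-0.76,-0.35,0,0,0,-0.154,0],[-0.76,-0.35,0,0,0,-0.154,0],[-0.76,-0.35,0,0,0,-0.154,0],[-0.76,-0.35,0,0,0,-0.154,0],[-0.76,-0.35,0,0,0,-0.154,0],[-0.76,-0.35,0,0,0,-0.154,0],[-0.76,-0.35,0,0,0,-0.154,0],[-0.76,-0.35,0,0,0,-0.154,0],[-0.76,-0.35,0,0,0,-0.154,0]]]}}

```text
time_s: 1.6
tool_pos: [0.3601, 0.2583, 0.5013]
tool_rot: [180.0, -0.0, -175.7]
force: [-0.1, 1.0, 0.3]
grip_width: 0.0007
grasp_force: 0.0
```

Request:
{"method": "servo_tool", "body": {"series": [[[-0.2,-0.4,0.1,0,0,0,0],[-0.2,-0.4,0.1,0,0,0,0],[-0.2,-0.4,0.1,0,0,0,0],[-0.98,-0.915,0.67,0,0,0,0],[-0.98,-0.915,0.67,0,0,0,0],[-0.98,-0.915,0.67,0,0,0,0],[-0.98,-0.915,0.67,0,0,0,0],[-0.98,-0.915,0.67,0,0,0,0],[-0.98,-0.915,0.67,0,0,0,0],[-0.98,-0.915,0.67,0,0,0,0],[-0.98,-0.915,0.67,0,0,0,0],[-0.98,-0.915,0.67,0,0,0,0]]]}}

```text
time_s: 2.6
tool_pos: [0.6753, 0.0066, 0.292]
tool_rot: [-179.8, -0.5, -175.7]
force: [-1.0, -0.2, -2.1]
grip_width: 0.0003
grasp_force: 0.0
```

Run:
```python
from cell import get_obs, eyes
import cv2
o=get_obs(); print(o["tool_pos"],o["tool_rot"],o["qpos"],o["force"])
c=eyes.read_camera("scene"); cv2.imwrite("pics/s1.png",c["frame"][:,:,::-1])
```

```text
[0.67527263 0.00663536 0.29201249] [-179.7725504    -0.54821964 -175.65045377] [-27.84658231  23.13484045  35.46444378  73.26989488 -12.86665262
  88.10631012 100.28014256] [-0.99678499 -0.22494667 -2.11779206]
```

View pics/s1.png

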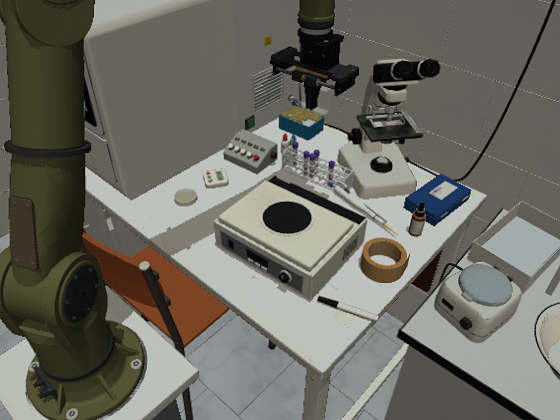

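The tool hangs free behind the centrifuge (fingertip at px ~(312,105)), and the desk behind the rail is clear. I'll descend.

Request:
{"method": "servo_tool", "body": {"series": [[[0,0,0.84,0,0,-0.0012,0],[0,0,0.84,0,0,-0.0012,0],[0,0,0.84,0,0,-0.0012,0],[0,0,0.84,0,0,-0.0012,0],[0,0,0.84,0,0,-0.0012,0],[0,0,0.84,0,0,-0.0012,0],[0,0,0.84,0,0,-0.0012,0],[0,0,0.84,0,0,-0.0012,0],[0,0,0.84,0,0,-0.0012,0],[0,0,0.84,0,0,-0.0012,0]]]}}

```text
time_s: 3.48
tool_pos: [0.6767, 0.0091, 0.0528]
tool_rot: [180.0, 0.4, -175.3]
force: [0.9, -1.4, 0.7]
grip_width: 0.0001
grasp_force: 0.0
```

Request:
{"method": "servo_tool", "body": {"series": [[[0.04,0,0,0,0,0,0],[0.08,0,0,0,0,0,0],[0.09,0,0,0,0,0,0],[0.095,0,0,0,0,0,0],[0.1,0,0,0,0,0,0],[0.103,0,0,0,0,0,0],[0.107,0,0,0,0,0,0],[0.11,0,0,0,0,0,0],[0.11,0,0,0,0,0,0]]]}}

```text
time_s: 4.23
tool_pos: [0.6461, 0.0062, 0.0507]
tool_rot: [-180.0, 0.6, -175.3]
force: [8.6, 0.3, 0.7]
grip_width: 0.0004
grasp_force: 4.4
```

Contact is at 8.6 N and the arm is compliant. I'll slide left along the rail.

Request:
{"method": "servo_tool", "body": {"series": [[[0,0.02,0,0,0,0,0],[0,0.04,0,0,0,0,0],[0,0.06,0,0,0,0,0],[0,0.08,0,0,0,0,0],[0,0.08,0,0,0,0,0]]]}}

```text
time_s: 4.65
tool_pos: [0.6442, 0.0283, 0.0507]
tool_rot: [-179.8, 0.6, -175.3]
force: [8.9, -1.3, 1.0]
grip_width: 0.0004
grasp_force: 4.4
```

Request:
{"method": "servo_tool", "body": {"series": [[[0,0.01,0,0,0,0,0],[0,0.02,0,0,0,0,0],[0,0.03,0,0,0,0,0],[0,0.03,0,0,0,0,0]]]}}

```text
time_s: 4.98
tool_pos: [0.6435, 0.036, 0.0507]
tool_rot: [-179.7, 0.6, -175.3]
force: [9.6, -3.9, 0.2]
grip_width: 0.0006
grasp_force: 4.4
```

Request:
{"method": "servo_tool", "body": {"series": [[[0,0.01,0,0,0,0,0],[0,0.02,0,0,0,0,0],[0,0.02,0,0,0,0,0]]]}}

```text
time_s: 5.23
tool_pos: [0.6387, 0.0445, 0.049]
tool_rot: [-180.0, 0.0, -175.3]
force: [2.1, 0.2, 0.9]
grip_width: 0.0003
grasp_force: 1.2
```

It dipped 4 mm with the force falling to 2 N, so this is the notch, at y ≈ +0.10. I'll centre slightly and press.

Request:
{"method": "servo_tool", "body": {"series": [[[0,0.01,0,0,0,0,0],[0.007,0.012,0,0,0,0,0],[0.014,0.012,0,0,0,0,0],[0.021,0.012,0,0,0,0,0],[0.028,0.012,0,0,0,0,0],[0.034,0.012,0,0,0,0,0],[0.034,0.012,0,0,0,0,0],[0.034,0.012,0,0,0,0,0]]]}}

```text
time_s: 5.9
tool_pos: [0.6293, 0.0475, 0.0487]
tool_rot: [-180.0, 0.3, -175.3]
force: [9.2, -1.1, -4.8]
grip_width: 0.0002
grasp_force: 4.4
```

```bash
cat > lid.py <<'E'
from cell import get_obs, eyes
from h import *
o=get_obs(); print(o["time_s"],o["tool_pos"].round(4),o["tool_rot"].round(2),o["force"].round(1))
C=np.array([.5243,-.0664]); a=np.deg2rad(4.55); M=np.array([[np.cos(a),np.sin(a)],[-np.sin(a),np.cos(a)]])
print("tool in cent",(M@(o["tool_pos"][:2]-C)).round(4))
for n in ("scene","top"):
    c=eyes.read_camera(n); P=cloud(c).reshape(-1,3); P=P[np.isfinite(P).all(1)]
    L=np.c_[(P[:,:2]-C)@M.T,P[:,2]]
    for y0 in (-.1,0.,.1):
        s=L[(abs(L[:,1]-y0)<.03)&(L[:,0]>-.16)&(L[:,0]<.2)&(L[:,2]>.12)&(L[:,2]<.29)]
        if len(s)>20: print(n,y0,len(s),"x",np.percentile(s[:,0],[2,98]).round(3),"z",np.percentile(s[:,2],[2,98]).round(3),"ang",np.rad2deg(np.arctan(-np.polyfit(s[:,0],s[:,2],1)[0])).round(1))
    cv2.imwrite(f"pics/lid_{n}_{o['time_s']:.2f}.png",c["frame"][:,:,::-1])
E
python3 lid.py; ls pics
```

```text
5.9 [0.6293 0.0475 0.0487] [-179.98    0.27 -175.31] [ 9.2 -1.1 -4.8]
tool in cent [0.1137 0.1052]
scene -0.1 939 x [-0.099  0.026] z [0.121 0.163] ang 17.0
scene 0.0 1246 x [-0.098  0.143] z [0.122 0.164] ang 1.6
scene 0.1 1978 x [-0.098  0.121] z [0.124 0.286] ang -21.1
top -0.1 2125 x [-0.093  0.034] z [0.121 0.169] ang 20.7
top 0.0 2638 x [-0.092  0.141] z [0.121 0.169] ang 2.8
top 0.1 1696 x [-0.093  0.089] z [0.122 0.22 ] ang 3.3
lid_scene_5.90.png
lid_top_5.90.png
s1.png
scene0.png
top0.png
```

The key went home and the lid is rising. I'll hold a moment, then back off.

Request:
{"method": "servo_tool", "body": {"series": [[[0,0,0,0,0,0,0],[0,0,0,0,0,0,0],[0,0,0,0,0,0,0],[0,0,0,0,0,0,0],[0,0,0,0,0,0,0],[0,0,0,0,0,0,0],[-0.05,0,0,0,0,0,0],[-0.1,0,0,0,0,0,0],[-0.17,0,0,0,0,0,0],[-0.17,0,0,0,0,0,0],[-0.17,0,0,0,0,0,0]]]}}

```text
time_s: 6.92
tool_pos: [0.6771, 0.052, 0.0477]
tool_rot: [180.0, -0.2, -175.3]
force: [-0.5, 0.1, -0.5]
grip_width: 0.0006
grasp_force: 0.0
```

```bash
python3 lid.py; ls pics
```

```text
6.9167 [0.6771 0.052  0.0477] [ 179.97   -0.19 -175.29] [-0.5  0.1 -0.5]
tool in cent [0.1617 0.1059]
scene -0.1 359 x [-0.065  0.05 ] z [0.128 0.219] ang 36.5
scene 0.0 699 x [-0.067  0.193] z [0.123 0.218] ang 14.9
scene 0.1 1530 x [-0.064  0.176] z [0.127 0.287] ang -1.9
top -0.1 2037 x [-0.06   0.057] z [0.123 0.22 ] ang 40.4
top 0.0 2532 x [-0.061  0.189] z [0.125 0.219] ang 15.2
top 0.1 2151 x [-0.06   0.144] z [0.123 0.229] ang 11.9
lid_scene_5.90.png
lid_scene_6.92.png
lid_top_5.90.png
lid_top_6.92.png
s1.png
scene0.png
top0.png
```

Request:
{"method": "servo_tool", "body": {"series": [[[0,0,-1,0,0,0,0],[0,0,-1,0,0,0,0],[0,0,-1,0,0,0,0],[0,0,-1,0,0,0,0],[0,0,-1,0,0,0,0],[0,0,-1,0,0,0,0],[0,0,-1,0,0,0,0],[0,0,-1,0,0,0,0],[0,0,-1,0,0,0,0],[0,0,-1,0,0,0,0]]]}}

```text
time_s: 7.85
tool_pos: [0.6776, 0.0513, 0.3484]
tool_rot: [180.0, -0.0, -175.3]
force: [0.4, 0.8, -1.0]
grip_width: 0.0004
grasp_force: 0.0
```

```bash
python3 lid.py; ls pics
```

```text
7.85 [0.6776 0.0513 0.3484] [ 1.7995e+02 -3.0000e-02 -1.7533e+02] [ 0.4  0.8 -1. ]
tool in cent [0.1621 0.1052]
scene -0.1 391 x [-0.05   0.035] z [0.127 0.233] ang 51.1
scene 0.0 363 x [-0.055  0.027] z [0.132 0.232] ang 50.4
scene 0.1 238 x [-0.051  0.03 ] z [0.131 0.232] ang 51.7
top -0.1 1866 x [-0.046  0.062] z [0.123 0.233] ang 46.7
top 0.0 1972 x [-0.049  0.063] z [0.125 0.233] ang 44.7
top 0.1 1905 x [-0.046  0.062] z [0.123 0.233] ang 46.8
lid_scene_5.90.png
lid_scene_6.92.png
lid_scene_7.85.png
lid_top_5.90.png
lid_top_6.92.png
lid_top_7.85.png
s1.png
scene0.png
top0.png
```

Request:
{"method": "servo_tool", "body": {"series": [[[0.84,-0.35,0,0,0,0,0],[0.84,-0.35,0,0,0,0,0],[0.84,-0.35,0,0,0,0,0],[0.84,-0.35,0,0,0,0,0],[0.84,-0.35,0,0,0,0,0],[0.84,-0.35,0,0,0,0,0],[0.84,-0.35,0,0,0,0,0],[0.84,-0.35,0,0,0,0,0],[0.84,-0.35,0,0,0,0,0]]]}}

```text
time_s: 8.7
tool_pos: [0.4345, -0.0737, 0.3474]
tool_rot: [179.9, -0.0, -175.3]
force: [0.3, 0.9, -0.1]
grip_width: 0.0001
grasp_force: 0.0
```

```bash
python3 lid.py; python3 -c "
from cell import get_obs
print(get_obs()['qpos'])"; ls pics|tail -5
```

```text
8.7 [ 0.4345 -0.0737  0.3474] [ 1.7988e+02 -4.0000e-02 -1.7532e+02] [ 0.3  0.9 -0.1]
tool in cent [-0.0901 -0.0002]
scene -0.1 466 x [-0.043  0.039] z [0.126 0.238] ang 54.6
scene 0.0 429 x [-0.049  0.034] z [0.128 0.238] ang 53.4
scene 0.1 301 x [-0.044  0.038] z [0.125 0.237] ang 53.9
top -0.1 1767 x [-0.04   0.064] z [0.124 0.238] ang 49.3
top 0.0 1822 x [-0.039  0.065] z [0.124 0.238] ang 48.5
top 0.1 1804 x [-0.039  0.063] z [0.123 0.238] ang 49.4
[-35.35054967 -12.98442233  34.54775584  99.38239697   7.33124073
  91.44514098  93.46047775]
lid_top_7.85.png
lid_top_8.70.png
s1.png
scene0.png
top0.png
```

Request:
{"method": "servo_tool", "body": {"series": [[[0,0,0.1,0,0,0,0],[0,0,0.2,0,0,0,0],[0,0,0.3,0,0,0,0],[0,0,0.4,0,0,0,0],[0,0,0.49,0,0,0,0],[0,0,0.49,0,0,0,0],[0,0,0.49,0,0,0,0]]]}}

```text
time_s: 9.38
tool_pos: [0.4352, -0.0732, 0.2003]
tool_rot: [-179.9, -0.3, -175.3]
force: [-0.5, 0.9, 0.5]
grip_width: 0.0003
grasp_force: 0.0
```

```bash
python3 lid.py; python3 -c "
from cell import get_obs
print(get_obs()['qpos'])"; ls pics|grep scene_9
```

```text
9.3833 [ 0.4352 -0.0732  0.2003] [-179.9    -0.25 -175.26] [-0.5  0.9  0.5]
tool in cent [-0.0894  0.0002]
scene -0.1 687 x [-0.126  0.038] z [0.128 0.288] ang 44.6
scene 0.0 498 x [-0.128  0.035] z [0.128 0.289] ang 39.8
scene 0.1 176 x [-0.128 -0.029] z [0.212 0.29 ] ang 25.2
top -0.1 1732 x [-0.037  0.064] z [0.124 0.24 ] ang 50.4
top 0.0 1821 x [-0.038  0.066] z [0.125 0.24 ] ang 48.6
top 0.1 1772 x [-0.037  0.064] z [0.124 0.24 ] ang 50.5
[-34.79497799  -9.92451721  37.28424737 113.5795349    6.27942324
  74.360644    95.10828056]
lid_scene_9.38.png
```

View pics/lid_scene_9.38.png

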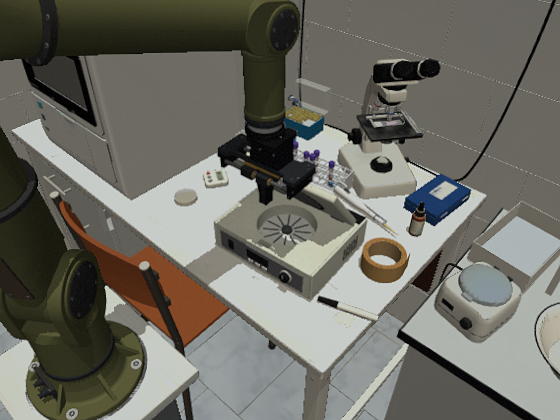

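The picture shows the lid standing half open behind the fingertip (finger at px ~(263,192)), the rotor exposed and the loose items untouched. I'll ease it back slowly.

Request:
{"method": "servo_tool", "body": {"series": [[[-0.04,0,0,0,0,0,0],[-0.07,0,0,0,0,0,0],[-0.085,0,0,0,0,0,0],[-0.1,0,0,0,0,0,0],[-0.115,0,0,0,0,0,0],[-0.13,0,0,0,0,0,0],[-0.145,0,0,0,0,0,0],[-0.16,0,0,0,0,0,0],[-0.175,0,-0.01,0,0,0,0],[-0.19,0,-0.02,0,0,0,0],[-0.205,0,-0.03,0,0,0,0],[-0.22,0,-0.04,0,0,0,0]]]}}

```text
time_s: 10.48
tool_pos: [0.5021, -0.0683, 0.2139]
tool_rot: [180.0, 0.0, -175.3]
force: [-0.3, 0.0, 0.2]
grip_width: 0.0004
grasp_force: 0.1
```

Request:
{"method": "servo_tool", "body": {"series": [[[-0.018,0,-0.005,0,0,0,0],[-0.036,0,-0.01,0,0,0,0],[-0.054,0,-0.01,0,0,0,0],[-0.072,0,-0.01,0,0,0,0],[-0.09,0,-0.01,0,0,0,0],[-0.108,0,-0.01,0,0,0,0],[-0.126,0,-0.01,0,0,0,0],[-0.144,0,-0.01,0,0,0,0],[-0.162,0,-0.01,0,0,0,0],[-0.18,0,-0.01,0,0,0,0],[-0.198,0,-0.01,0,0,0,0],[-0.198,0,-0.01,0,0,0,0]]]}}

```text
time_s: 11.48
tool_pos: [0.5618, -0.0632, 0.2165]
tool_rot: [-180.0, 0.0, -175.3]
force: [0.2, 0.5, -0.3]
grip_width: 0.0006
grasp_force: 0.0
```

```bash
python3 lid.py
```

```text
11.4833 [ 0.5618 -0.0632  0.2165] [-1.7997e+02  4.0000e-02 -1.7529e+02] [ 0.2  0.5 -0.3]
tool in cent [0.0377 0.0002]
scene -0.1 1444 x [0.059 0.073] z [0.124 0.286] ang 67.5
scene 0.0 1029 x [0.024 0.067] z [0.123 0.268] ang 63.0
scene 0.1 875 x [0.042 0.069] z [0.122 0.287] ang 67.4
top -0.1 186 x [0.064 0.082] z [0.192 0.273] ang -56.8
top 0.1 290 x [0.064 0.081] z [0.131 0.272] ang -73.1
```

Request:
{"method": "servo_tool", "body": {"series": [[[-0.012,0,0,0,0,0,0],[-0.024,0,0,0,0,0,0],[-0.036,0,0,0,0,0,0],[-0.048,0,0,0,0,0,0],[-0.06,0,0,0,0,0,0],[-0.07,0,0,0,0,0,0],[-0.08,0,0,0,0,0,0],[-0.09,0,0,0,0,0,0],[-0.09,0,0,0,0,0,0]]]}}

```text
time_s: 12.33
tool_pos: [0.5882, -0.0611, 0.2165]
tool_rot: [-180.0, 0.0, -175.3]
force: [0.5, 0.4, 0.2]
grip_width: 0.0006
grasp_force: 0.0
```

Request:
{"method": "servo_tool", "body": {"series": [[[0.05,0,0,0,0,0,0],[0.15,0,0,0,0,0,0],[0.25,0,0,0,0,0,0],[0.35,0,0,0,0,0,0],[0.42,0,0,0,0,0,0],[0.42,0,-0.2,0,0,0,0],[0.42,0,-0.4,0,0,0,0],[0.42,0,-0.4,0,0,0,0],[0.42,0,-0.4,0,0,0,0]]]}}

```text
time_s: 13.08
tool_pos: [0.4648, -0.072, 0.3438]
tool_rot: [179.9, 0.7, -175.3]
force: [0.1, 0.4, -0.7]
grip_width: 0.0004
grasp_force: 0.0
```

```bash
python3 lid.py; ls pics | grep scene_1
```

```text
13.0833 [ 0.4648 -0.072   0.3438] [ 179.93    0.69 -175.33] [ 0.1  0.4 -0.7]
tool in cent [-0.0597 -0.0009]
scene -0.1 1560 x [0.071 0.099] z [0.123 0.266] ang -81.0
scene 0.0 1357 x [0.069 0.099] z [0.124 0.267] ang -79.5
scene 0.1 885 x [0.071 0.095] z [0.123 0.266] ang -81.0
top -0.1 1031 x [0.073 0.108] z [0.125 0.27 ] ang -77.2
top 0.0 1107 x [0.071 0.108] z [0.124 0.27 ] ang -75.4
top 0.1 1054 x [0.073 0.108] z [0.127 0.269] ang -77.1
lid_scene_11.48.png
lid_scene_13.08.png
```

View pics/lid_scene_13.08.png

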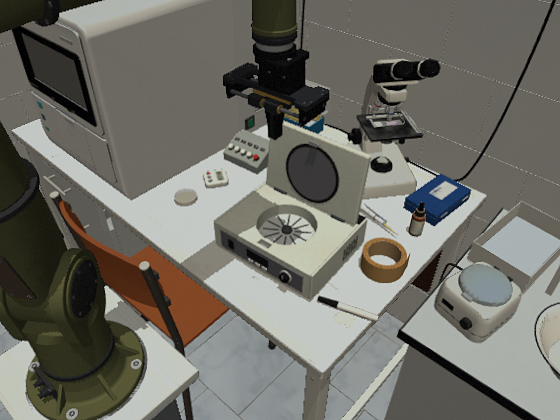

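Request:
{"method": "servo_tool", "body": {"series": [[[0,0,0,0,0,0,0],[0,0,0,0,0,0,0],[0,0,0,0,0,0,0],[0,0,0,0,0,0,0],[0,0,0,0,0,0,0],[0,0,0,0,0,0,0]]]}}

```text
time_s: 13.68
tool_pos: [0.4619, -0.0716, 0.3362]
tool_rot: [-180.0, -0.0, -175.3]
force: [0.2, -0.9, 0.2]
grip_width: 0.0004
grasp_force: 0.0
```

```bash
python3 lid.py | grep -v "0.1"
```

```text
tool in cent [-0.0626 -0.0002]
```

The lid stands about 10° beyond upright (px ~(315,170)), the tool is clear above and in front of it, and the loose items are in place. I'll hand it in.

```bash
python3 -c "
from cell import env
print(env.sign_off())"
```

```text
the job is handed in; nothing more can be done
None
```

I found the release notch by touch at about y = +0.105 m on the rail, pressed the key until the lid sprang open, and eased the lid to about 10° past upright; the job is handed in at about 14 s with nothing touching, and no verdict came back.

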